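Ballast and close a necklace stand

TASK

Bring the necklace stand's open wooden foot up to exactly three steel slugs: one is in it already, so drop in two of those lying on the counter and leave the other one out. Then pick up the cover by its square column, slide it over the foot, its sides lined up with the foot's, until the hole hidden in its underside drops onto the pin, and press it down against the springy gasket until it sits fully home on the wooden rim. Finish still pressing: the robot keeps holding the cover down, and lets nothing go; leave the figurine, the glue bottle and the screwdriver where they are.

Things in the scene. Friction and masses are not known exactly. Their poses are not given: they have to be found in the camera images.
- foot: open wooden box fixed to the counter, 190 mm (its x) by 120 mm (its y); origin under its centre. Floor 6 mm, walls 8 mm thick, rim 33 mm above the counter. A web 22 mm wide and 31 mm high crosses the middle along y; the bays either side are clear from 11 to 81 mm off the middle in x (70 mm) and -46 to 46 mm in y. One slug stands in one bay
- pin (a point): top of the steel locating pin that stands upright in the middle of the foot's web, 43 mm above the counter: 12 mm in diameter, its top 3 mm tapering to 7 mm. It stands 10 mm above the wooden rim and 5 mm above the unpressed gasket.
- gasket (a joint): how far the gasket is pressed, m: 0 free, 0.005 when the cover sits on the rim. A black rubber frame 6 mm wide just inside the walls, going straight down. Sprung: yields from about 5.5 N, 11.5 N at 5 mm; the cover's weight gives 3 to 4.5 N of that and alone does not press it; a further push of 7 to 9 N brings it home
- gasket_top (a point): centre of the gasket frame at its top face, 38 mm above the counter when free (5 mm proud of the rim); moves with the gasket
- cover: wooden plate 184 mm (its x) by 114 mm (its y), 12 mm thick, flat on the counter; 0.28 to 0.46 kg. A square paler column 28 by 28 mm stands on its middle, sides parallel to the plate's. Origin: centre of the underside, where the hidden hole is: 14 mm wide, 12 mm deep, chamfered mouth. Either end may go either way. Its underside is 38 mm above the counter when dropped on the pin, 33 mm when home
- column_top (a point): centre of the top of the cover's column, 72 mm above the cover's underside
- slug1_center (a point): steel ballast slug, a plain upright cylinder 24 mm in diameter and 24 mm high, about 85 g; this point is its centre, 12 mm above its underside. All four slugs are alike. Starts standing on the counter between foot and cover.
- slug2_center (a point): steel ballast slug, a plain upright cylinder 24 mm in diameter and 24 mm high, about 85 g; this point is its centre, 12 mm above its underside. All four slugs are alike. Starts standing on the counter between foot and cover.
- slug3_center (a point): steel ballast slug, a plain upright cylinder 24 mm in diameter and 24 mm high, about 85 g; this point is its centre, 12 mm above its underside. All four slugs are alike. Starts standing on the counter between foot and cover.
- slug4_center (a point): steel ballast slug, a plain upright cylinder 24 mm in diameter and 24 mm high, about 85 g; this point is its centre, 12 mm above its underside. All four slugs are alike. Starts inside the foot, standing in one bay (18 mm above the counter).
- figurine: white ceramic cat figurine, about 60 mm across and 93 mm tall, origin under its middle, beyond the work; leave it alone
- glue: white plastic glue bottle 44 mm in diameter and 100 mm tall, origin under its middle, beyond the work; leave it alone
- screwdriver: black-handled screwdriver 180 mm long lying on the counter along its x, beyond the work; leave it alone

How it is judged:
By the outcome, as a careful person would: the job done as asked, in the order asked, and still so for the second after the job is handed in, while the arm keeps its last pose, push and grip.
It also fails if it takes over 72 s, if anything falls off the work surface, if the arm or the gripper's body presses on something with over 40 N, if the wrist force passes 120 N, or if a joint passes its speed limit or range.

ROBOT

A 7-joint arm with a two-finger parallel gripper is mounted at the origin on the work surface. World frame = base frame: x ahead of the robot, y to its left, z up, the work surface at z = 0. Lengths are in m, angles in rad, forces in N, time in s.
With the tool pointing down it reaches from about 0.35 to 0.9 m from the base axis. Payload 7.2 kg.
Tool frame: the origin (TCP) lies at the very end of the fingers, on their centre line; the grasp point (between the pads) lies behind it (manip.hold_point_z is the z of the grasp point in the tool frame, in m); z points along the fingers, y is the direction in which the jaws open and shut (so a half turn about z gives the same grasp; the last joint's range is limited). The gripper opens to 88 mm and grips with 3 to 60 N. Pads are 20 mm wide; open, the fingers measure 115 mm over their backs; the gripper's body (75 mm by 178 mm) begins 61 mm behind the grasp point.
Start: joints at [1.146, 0.411, -0.013, 1.596, 0.006, 1.134, -0.082], TCP at [0.218, -0.586, 0.223] pointing down, gripper open.
Joint ranges: [-2.95, 2.95], [-0.29, 1.99], [-1.47, 1.44], [0.14, 2.54], [-1.03, 4.17], [0.13, 1.85], [-2.86, 2.86]. Speed limits (rad/s): [2.39, 2.39, 3.01, 3.01, 3.14, 3.14, 3.14].

INTERFACE

Orientations are given as a rotation vector (axis times angle).
In Python, from station import manip gives the robot as it stands. The module is installed in compiled form; this text tells all that it offers.
- The arm moves only by the tool move_arm, never from a script. Its argument "commands" is a list of rows, each a list of 3 entries, a list of its own where there are three numbers: the shift along the tool's x, y, z in cm, then the turn about the tool's z in degrees, then the gripper command: -1 is shut, 1 is fully open, values between are in proportion. In form: [[[dx, dy, dz], roll, grip], ...]. A call has 1 to 12 rows; each row shifts and turns the commanded pose from where the row before left it, along the tool's axes as they then stand; what a row does not reach is not made up. A row lasts 1/8 s, in which the tool goes at most 62.5 mm and 10.7 degrees, less where a joint would pass 70% of its speed; a pose out of reach is approached as far as the arm can. A call is refused whole if a number of a shift passes 6.25 or a number of a turn 10.7, either way. A call with a gripper value outside its range is refused whole. The fingers move at their own pace and stop on an object; the grip force is fixed at half the most. Time passes only in rows, so rows that do not move let the fingers close. It gives the time, the measured TCP pose, the force and the opening at its end, in the units of the state.
- manip.observe(): the state, without advancing time (a new reading comes with each control period).
- manip.camera(name): name is "scene" or "top"; returns the picture (384x512x3 uint8, blue, green, red); there is no depth.
- manip.get_calibration(name): a dict with "mtx" (3x3 intrinsics, pixels), "k1" (the pictures are not rectified: a ray, as slopes to the right and down, at radius r is drawn at 1 + k1 r^2 times it, then the intrinsics apply), "world_from_camera" (4x4, takes a point from camera to world coordinates). Camera axes: x right, y down, z forward; pixel columns grow to the right and rows downward; lengths in m; the calibration is good to about 2 mm. A picture is of the moment at which its call begins. get_calibration takes no time and is no camera call.
- manip.close_job(): hands the job in, once; it reports no verdict.
The state is a dict: "t": time; "qpos": joint angles; "dq": joint speeds; "joint_torque": joint torques, N m; "eef_pos": TCP position; "orientation": TCP orientation; "ft_force": force on the tool from outside, world axes, zero at the start; "torque": the same for the moment, N m; "width": opening from 0.0 (shut) to 1.0 (fully open).
Only numpy, scipy, OpenCV 4.12 (cv2) and the standard library are available. Lean on these libraries where they do the work, as an engineer would, in place of code of your own. Each camera call takes 0.05 s, during which the arm holds its last target.

## Working session

There is one attempt and no reset: what is moved stays moved. The work goes in short steps, Python scripts to look and compute and a tool call to move; the robot and the scene stay as the last step left them, time stands still between calls to the robot, and variables do not carry over. Pictures are saved under pics/ and viewed, and the job is handed in when it is done.

Besides the shell and the picture viewer there is one more tool, called after "Emit:" by a JSON object that holds its "api" and its "payload", one argument or row to a line. move_arm: Moves the arm, as the interface text tells. Its arguments: {"type":"object","properties":{"commands":{"type":"array","items":{"type":"array"}}},"required":["commands"]}

```bash
mkdir -p pics
cat > h.py <<'E'
import numpy as np, cv2
from station import manip
def ray(name,u,v):
    c=manip.get_calibration(name);K=np.array(c["mtx"]);T=np.array(c["world_from_camera"]);k=c["k1"]
    d=np.array([(u-K[0,2])/K[0,0],(v-K[1,2])/K[1,1]]);s=d.copy()
    for _ in range(50): s=d/(1+k*(s@s))
    return T[:3,3],T[:3,:3]@np.array([s[0],s[1],1])
def at(name,u,v,z):
    o,d=ray(name,u,v);return o+d*(z-o[2])/d[2]
def pix(name,p):
    c=manip.get_calibration(name);K=np.array(c["mtx"]);T=np.array(c["world_from_camera"])
    q=T[:3,:3].T@(np.array(p)-T[:3,3]);s=q[:2]/q[2];s=s*(1+c["k1"]*(s@s));return K[0,0]*s[0]+K[0,2],K[1,1]*s[1]+K[1,2]
E
python3 - <<'E'
from h import *
for n in("top","scene"):
    im=manip.camera(n);cv2.imwrite(f"pics/{n}0.png",im);c=manip.get_calibration(n);print(n,c)
o=manip.observe();print(o,manip.hold_point_z)
E
```

```text
top {'mtx': array([[493.44691132,   0.        , 258.15636739],
       [  0.        , 493.44691132, 194.55444449],
       [  0.        ,   0.        ,   1.        ]]), 'k1': -0.14265163844109385, 'world_from_camera': array([[ 0.00734185, -0.99454115,  0.10408646,  0.50068359],
       [-0.99995862, -0.007861  , -0.00457835,  0.00606275],
       [ 0.00537159, -0.10404853, -0.99455772,  1.10799419],
       [ 0.        ,  0.        ,  0.        ,  1.        ]])}
scene {'mtx': array([[389.74451782,   0.        , 264.00788353],
       [  0.        , 389.74451782, 188.82014673],
       [  0.        ,   0.        ,   1.        ]]), 'k1': -0.007576266428912097, 'world_from_camera': array([[-0.50748866,  0.69752108, -0.50588497,  1.02584604],
       [ 0.86160638,  0.40433898, -0.30682965,  0.2640072 ],
       [-0.00947114, -0.59158628, -0.80618606,  0.74627166],
       [ 0.        ,  0.        ,  0.        ,  1.        ]])}
{'t': 0.1, 'qpos': array([ 1.14581283,  0.41182286, -0.01274789,  1.59695363,  0.00560441,
        1.13430526, -0.0822279 ]), 'dq': array([ 0.00088865, -0.00138646, -0.0007929 , -0.0017238 ,  0.00034414,
        0.00261307, -0.00015383]), 'joint_torque': array([ 2.58281078e-03, -5.89106762e+01,  6.43561129e-01, -2.91713494e+01,
       -5.38754754e-02,  1.44787712e-02,  3.89365118e-05]), 'eef_pos': array([ 0.2181111 , -0.58521783,  0.2218939 ]), 'orientation': array([-3.09033926e+00, -5.57263959e-01,  5.46822617e-04]), 'ft_force': array([ 0.39280576, -0.6363229 , -0.19082544]), 'torque': array([-0.04081942, -0.0097481 ,  0.01834987]), 'width': 0.9994883520918149} -0.0187
```

View pics/top0.png

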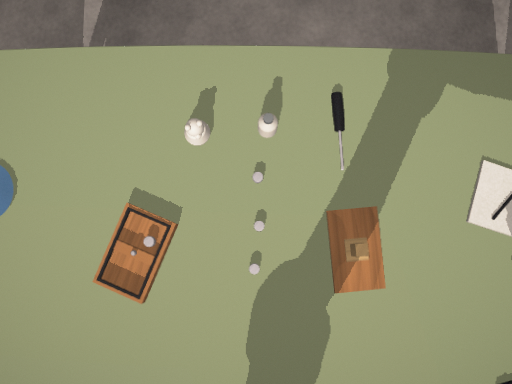

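View pics/scene0.png

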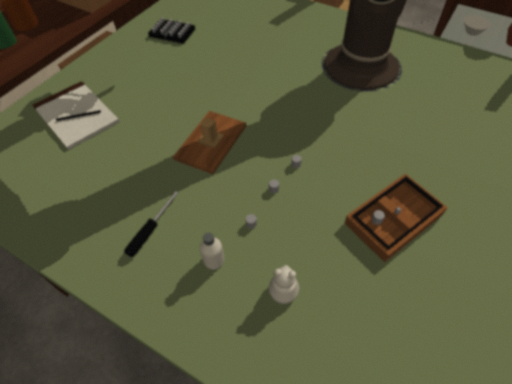

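The top view shows the foot at about (136,253), with its slug at (149,241). The loose slugs are at (258,177), (259,226) and (254,269), and the cover is at (356,250). I'll enlarge crops next.

Run:
```python
import cv2
im=cv2.imread("pics/top0.png")
for n,(x,y,w,h) in dict(foot=(86,195,100,75+40),cov=(310,195,100,110),sl=(225,160,70,125)).items():
    f=5 if n!="sl" else 4.5
    cv2.imwrite(f"pics/c_{n}.png",cv2.resize(im[y:y+h,x:x+w],None,fx=f,fy=f,interpolation=cv2.INTER_CUBIC))
```

```text
(no output)
```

View pics/c_foot.png

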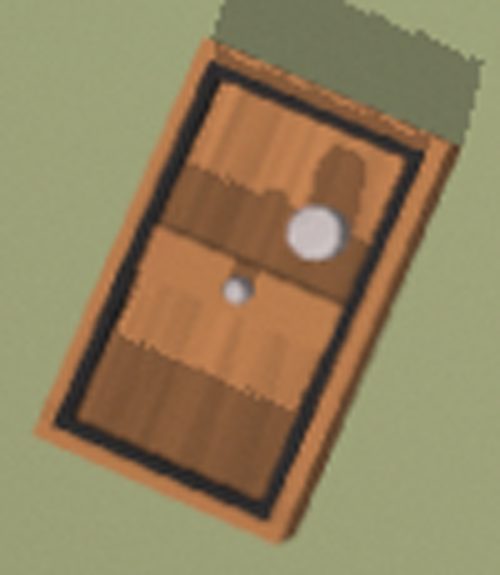

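View pics/c_cov.png

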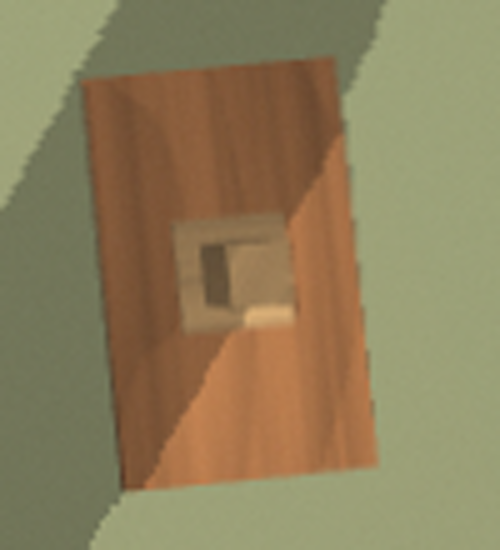

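View pics/c_sl.png

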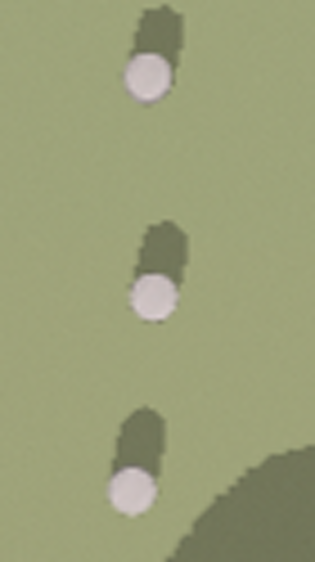

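```bash
cat > fit.py <<'E'
from h import *
from scipy.optimize import least_squares
def fit(name,pts,obj,x0):
    P=np.array(pts,float)
    def r(x):
        c,s=np.cos(x[2]),np.sin(x[2])
        return np.concatenate([np.array(pix(name,(x[0]+c*a-s*b,x[1]+s*a+c*b,z)))-p for (a,b,z),p in zip(obj,P)])
    o=least_squares(r,x0);return o.x,o.fun.round(2)
E
python3 - <<'E'
from fit import *
cr=lambda x0,y0,f,l:[(x0+(a+.5)/f-.5,y0+(b+.5)/f-.5) for a,b in l]
# foot
g=cr(86,195,5,[(212,62),(425,152),(268,522),(55,424)])
hx,hy=.087,.052
pin=cr(86,195,5,[(237,291)])
print("pin",at("top",*pin[0],.043))
for p in g: print(at("top",*p,.038).round(4))
A=[at("top",*p,.038) for p in g]
print("lens",[np.linalg.norm(A[i]-A[(i+1)%4]).round(4) for i in range(4)])
print(fit("top",g,[(hx,hy,.038),(hx,-hy,.038),(-hx,-hy,.038),(-hx,hy,.038)],[.38,.25,-.4]))
print("slug4",at("top",*cr(86,195,5,[(314,234)])[0],.030))
c=cr(310,195,5,[(82,80),(334,58),(378,466),(122,491)])
A=[at("top",*p,.012) for p in c]
print("lens",[np.linalg.norm(A[i]-A[(i+1)%4]).round(4) for i in range(4)])
hx,hy=.092,.057
print("cover",fit("top",c,[(hx,hy,.012),(hx,-hy,.012),(-hx,-hy,.012),(-hx,hy,.012)],[.38,-.2,0]))
ct=cr(310,195,5,[(228,245),(291,240),(295,304),(232,309)])
A=[at("top",*p,.072) for p in ct];print("col lens",[np.linalg.norm(A[i]-A[(i+1)%4]).round(4) for i in range(4)],np.mean(A,0))
for p in cr(225,160,4.5,[(148,76),(154,297),(132,491)]): print("slug",at("top",*p,.024).round(4))
E
```

```text
pin [0.48320656 0.27120289 0.043     ]
[0.583  0.2865 0.038 ]
[0.5446 0.1911 0.038 ]
[0.3836 0.2567 0.038 ]
[0.4238 0.3522 0.038 ]
lens [np.float64(0.1028), np.float64(0.1739), np.float64(0.1036), np.float64(0.1722)]
(array([ 0.48372427,  0.27162824, -0.38959945]), array([-0.08, -0.45,  0.28,  0.06,  0.05,  0.03, -0.26,  0.36]))
slug4 [0.50841617 0.24079039 0.03      ]
lens [np.float64(0.1149), np.float64(0.1831), np.float64(0.1156), np.float64(0.1829)]
cover (array([ 0.49479058, -0.21683736,  0.09544877]), array([ 0.24, -0.17, -0.16, -0.29, -0.41,  0.14,  0.32,  0.31]))
col lens [np.float64(0.027), np.float64(0.027), np.float64(0.027), np.float64(0.0269)] [ 0.49448922 -0.2180784   0.072     ]
slug [0.6544 0.0028 0.024 ]
slug [ 0.5456 -0.0009  0.024 ]
slug [0.4514 0.0091 0.024 ]
```

Run:
```python
import cv2
im=cv2.imread("pics/scene0.png")
a=cv2.resize(im[95:185,165:315],None,fx=5,fy=5,interpolation=cv2.INTER_CUBIC)
b=cv2.resize(im[165:265,335:455],None,fx=5,fy=5,interpolation=cv2.INTER_CUBIC)
cv2.imwrite("pics/s_cov.png",a);cv2.imwrite("pics/s_foot.png",b)
```

```text
(no output)
```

View pics/s_cov.png

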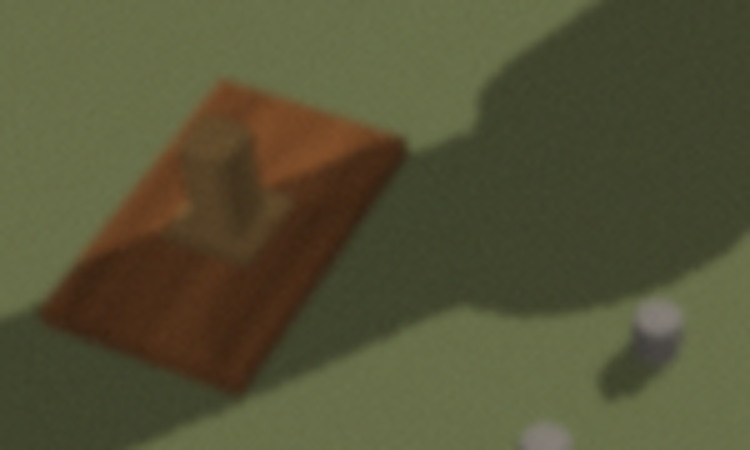

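View pics/s_foot.png

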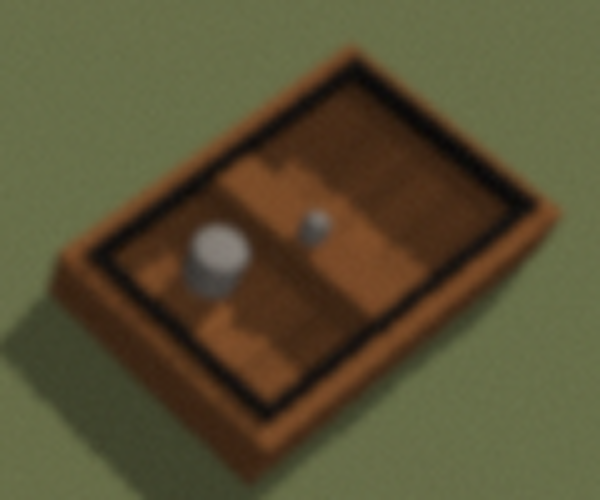

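```bash
cat >> h.py <<'E'
from scipy.spatial.transform import Rotation as R
def to(x,y,z,psi=None):
    o=manip.observe();M=R.from_rotvec(o["orientation"]).as_matrix()
    d=M.T@(np.array([x,y,z])-o["eef_pos"])*100
    cur=np.degrees(np.arctan2(M[1,0],M[0,0]))
    print("t",round(o["t"],2),"pos",o["eef_pos"].round(4),"yaw",cur.round(2),"tilt",M[:,2].round(3),"shift cm",d.round(2),"roll",None if psi is None else round(cur-psi,2),"F",o["ft_force"].round(2),"w",round(o["width"],3))
E
python3 -c "
from h import *
to(.4514,.0091,.1,67.7)"
```

```text
t 0.1 pos [ 0.2181 -0.5852  0.2219] yaw 20.44 tilt [-0.001  0.001 -1.   ] shift cm [ 42.62 -47.52  12.25] roll -47.26 F [ 0.39 -0.64 -0.19] w 0.999
```

Emit:
{"api": "move_arm", "payload": {
  "commands": [
    [[0, 0, 0], -9.5, 0],
    [[0, 0, 0], -9.5, 0],
    [[0, 0, 0], -9.5, 0],
    [[0, 0, 0], -9.5, 0],
    [[0, 0, 0], -9.4, 0],
    [[0, 0, 0], 0, 0]
  ]
}}

```text
t: 0.85
eef_pos: [0.218, -0.5854, 0.2222]
orientation: [-2.607, -1.751, -0.001]
ft_force: [0.0, 0.5, -0.1]
width: 0.502
```

```bash
python3 -c "
from h import *
to(.4514,.0091,.1,67.7)"
```

```text
t 0.85 pos [ 0.218  -0.5854  0.2222] yaw 67.77 tilt [-0.     0.001 -1.   ] shift cm [63.85 -0.89 12.27] roll 0.07 F [ 0.04  0.47 -0.09] w 0.502
```

Emit:
{"api": "move_arm", "payload": {
  "commands": [
    [[4, 0, 0], 0, 0],
    [[5, 0, 0], 0, 0],
    [[5.5, 0, 0], 0, 0],
    [[5.5, 0, 0], 0, 0],
    [[5.5, 0, 0], 0, 0],
    [[5.5, 0, 0], 0, 0],
    [[5.5, 0, 0], 0, 0],
    [[5.5, 0, 0], 0, 0],
    [[5.5, 0, 2], 0, 0],
    [[5.5, 0, 2], 0, 0],
    [[5, -0.4, 2], 0, 0],
    [[4, -0.5, 2], 0, 0]
  ]
}}

```text
t: 2.35
eef_pos: [0.4443, -0.006, 0.1422]
orientation: [2.61, 1.748, 0.001]
ft_force: [1.2, -0.4, -0.3]
width: 0.499
```

Emit:
{"api": "move_arm", "payload": {
  "commands": [
    [[1.85, 0, 2], 0, 0],
    [[0, 0, 0], 0, 0],
    [[0, 0, 0], 0, 0]
  ]
}}

```text
t: 2.72
eef_pos: [0.4507, 0.0083, 0.1231]
orientation: [2.609, 1.75, -0.001]
ft_force: [0.6, -0.1, 0.4]
width: 0.499
```

```bash
python3 -c "
from h import *
for n in ('top','scene'): cv2.imwrite(f'pics/{n}1.png',manip.camera(n))
to(.4514,.0091,.004,67.7)"
```

```text
t 2.83 pos [0.451  0.0079 0.1234] yaw 67.68 tilt [ 0.001 -0.001 -1.   ] shift cm [ 0.14 -0.02 11.94] roll -0.02 F [0.18 0.01 0.35] w 0.5
```

View pics/scene1.png

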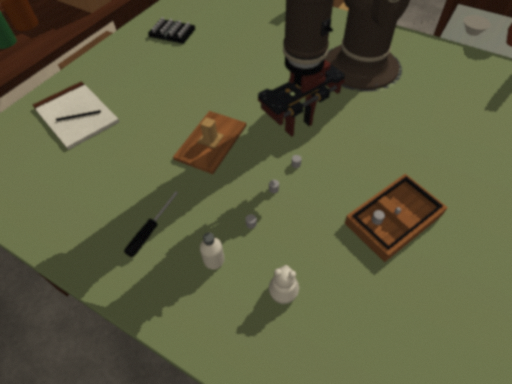

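View pics/top1.png

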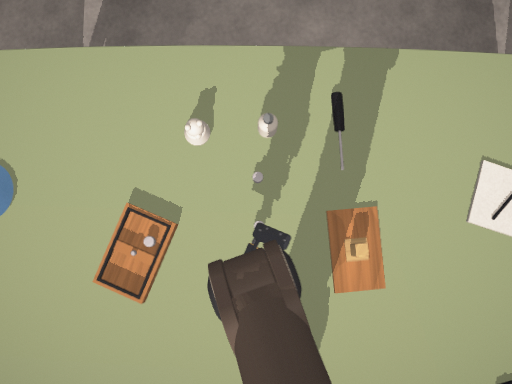

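The gripper is above the near slug, which sits at scene (296,160). The arm hides it in the top view.

Run:
```python
from h import *
for p in ((.4514,.0091,.012),(.5456,-.0009,.012),(.4832,.2712,.043)): print(pix("scene",p))
im=cv2.imread("pics/scene1.png")
cv2.imwrite("pics/s1.png",cv2.resize(im[60:240,230:330],None,fx=3.3,fy=3.3,interpolation=cv2.INTER_CUBIC))
```

```text
(np.float64(295.9907741153055), np.float64(160.681497167876))
(np.float64(273.54866624568587), np.float64(185.5407778055653))
(np.float64(397.74136626111226), np.float64(207.58591984673103))
```

View pics/s1.png

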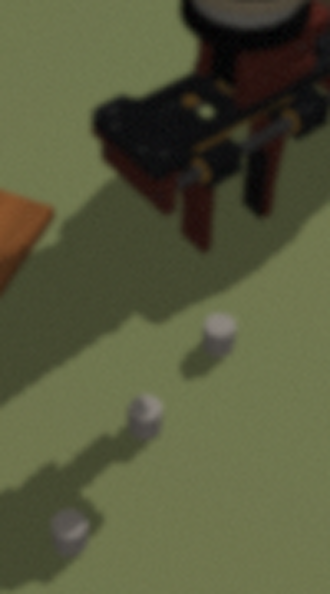

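Emit:
{"api": "move_arm", "payload": {
  "commands": [
    [[0.15, 0, 2], 0, 0],
    [[0, 0, 2], 0, 0],
    [[0, 0, 2], 0, 0],
    [[0, 0, 2], 0, 0],
    [[0, 0, 1.5], 0, 0],
    [[0, 0, 0], 0, 0],
    [[0, 0, 0], 0, 0]
  ]
}}

```text
t: 3.7
eef_pos: [0.4518, 0.0103, 0.0283]
orientation: [2.607, 1.752, 0.001]
ft_force: [0.1, -0.4, 0.6]
width: 0.5
```

```bash
python3 -c "
from h import *
for n in ('scene',): cv2.imwrite(f'pics/{n}2.png',cv2.resize(manip.camera(n)[90:220,230:370],None,fx=4,fy=4,interpolation=cv2.INTER_CUBIC))
to(.4514,.0091,.004,67.7)"
```

```text
t 3.75 pos [0.4519 0.0104 0.0283] yaw 67.82 tilt [ 0.001 -0.    -1.   ] shift cm [-0.14  0.    2.43] roll 0.12 F [-0.26 -0.3   0.62] w 0.497
```

View pics/scene2.png

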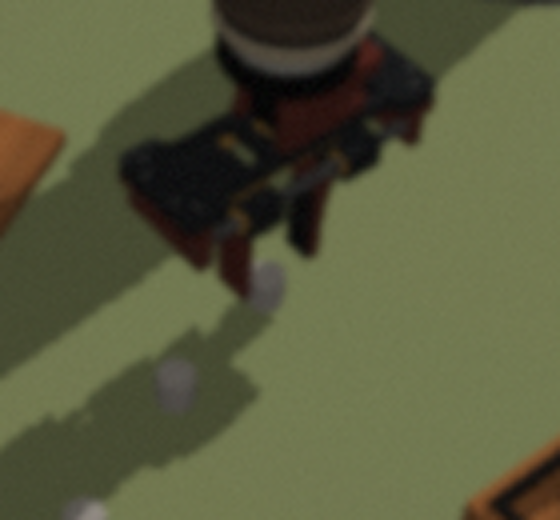

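Emit:
{"api": "move_arm", "payload": {
  "commands": [
    [[-0.1, 0, 1.2], 0, 0],
    [[0, 0, 1.2], 0, 0],
    [[0, 0, 0], 0, 0],
    [[0, 0, 0], 0, -1],
    [[0, 0, 0], 0, -1],
    [[0, 0, 0], 0, -1],
    [[0, 0, 0], 0, -1],
    [[0, 0, 0], 0, -1]
  ]
}}

```text
t: 4.75
eef_pos: [0.4512, 0.0096, 0.0038]
orientation: [2.607, 1.753, 0.001]
ft_force: [0.2, 0.1, 2.0]
width: 0.266
```

Emit:
{"api": "move_arm", "payload": {
  "commands": [
    [[0, 0, -2], 0, -1],
    [[0, 0, -2.5], 0, -1],
    [[0, 0, -2.5], 0, -1],
    [[0, 0, -2], 0, -1],
    [[0, 0, 0], 0, -1]
  ]
}}

```text
t: 5.38
eef_pos: [0.4518, 0.0094, 0.0946]
orientation: [2.606, 1.752, 0.003]
ft_force: [-0.1, 0.4, -0.3]
width: 0.264
```

Run:
```python
from h import *
cv2.imwrite(f'pics/scene3.png',cv2.resize(manip.camera('scene')[60:190,230:370],None,fx=4,fy=4,interpolation=cv2.INTER_CUBIC))
th=-.3896;c,s=np.cos(th),np.sin(th)
for l in ((-.046,.024),(-.046,-.024)):
    x,y=.4834+c*l[0]-s*l[1],.2714+s*l[0]+c*l[1];print(x,y);to(x,y,.08,67.7)
```

```text
0.44996283328983344 0.3110731128397625
t 5.42 pos [0.4511 0.0093 0.0937] yaw 67.82 tilt [ 0.001 -0.    -1.   ] shift cm [ 27.9  -11.5    1.35] roll 0.12 F [ 0.22 -0.73 -1.18] w 0.263
0.4317315490773209 0.2666701819008865
t 5.42 pos [0.4511 0.0093 0.0937] yaw 67.82 tilt [ 0.001 -0.    -1.   ] shift cm [ 23.1  -11.51   1.35] roll 0.12 F [ 0.22 -0.73 -1.18] w 0.263
```

View pics/scene3.png

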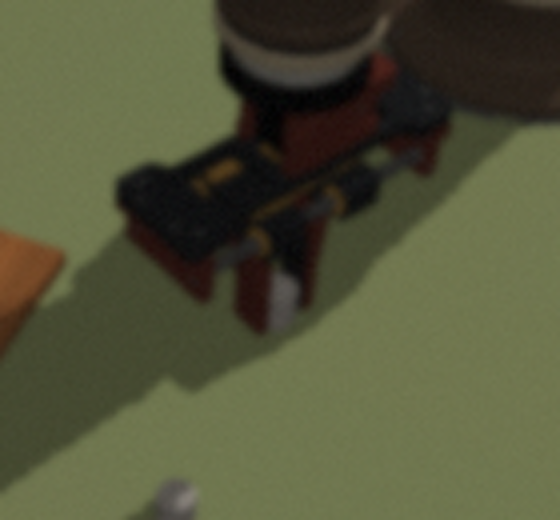

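The slug is held (width 0.264, about 23 mm). Next I carry it to the empty bay.

Emit:
{"api": "move_arm", "payload": {
  "commands": [
    [[2.5, -1, 0], 0, -1],
    [[3.5, -1.5, 0], 0, -1],
    [[4, -1.6, 0], 0, -1],
    [[4, -1.6, 0], 0, -1],
    [[4, -1.6, 0], 0, -1],
    [[4, -1.6, 0], 0, -1],
    [[3.5, -1.5, 0], 0, -1],
    [[2.4, -1.1, 0], 0, -1],
    [[0, 0, 0], 0, -1],
    [[0, 0, 1.3], 0, -1],
    [[0, 0, 0], 0, -1]
  ]
}}

```text
t: 6.8
eef_pos: [0.4492, 0.309, 0.0788]
orientation: [2.608, 1.751, -0.005]
ft_force: [0.5, 0.3, -1.4]
width: 0.266
```

Run:
```python
from h import *
cv2.imwrite(f'pics/scene4.png',cv2.resize(manip.camera('scene')[130:270,310:470],None,fx=4,fy=4,interpolation=cv2.INTER_CUBIC))
to(.450,.3111,.012,67.7)
```

```text
t 6.85 pos [0.4495 0.3096 0.0795] yaw 67.76 tilt [-0.002 -0.002 -1.   ] shift cm [ 0.18 -0.    6.75] roll 0.06 F [ 0.72 -0.16 -0.18] w 0.266
```

View pics/scene4.png

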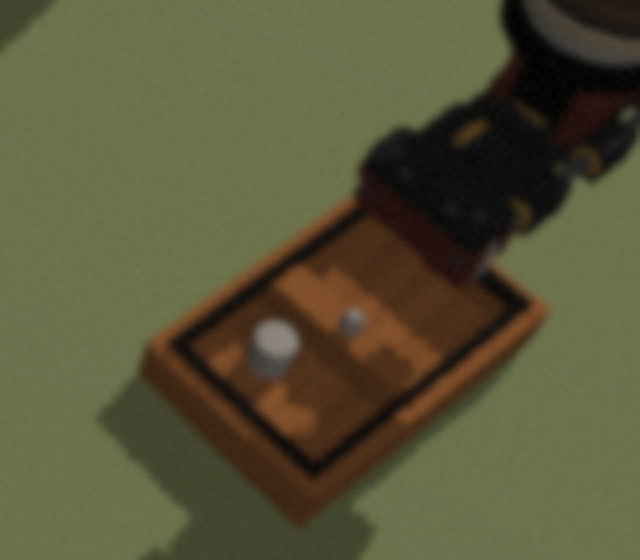

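Emit:
{"api": "move_arm", "payload": {
  "commands": [
    [[0.15, 0, 1.7], 0, -1],
    [[0, 0, 1.7], 0, -1],
    [[0, 0, 1.7], 0, -1],
    [[0, 0, 1.3], 0, -1],
    [[0, 0, 0], 0, -1],
    [[0, 0, 0], 0, -1]
  ]
}}

```text
t: 7.6
eef_pos: [0.4503, 0.313, 0.0168]
orientation: [-2.607, -1.753, -0.001]
ft_force: [-0.4, 0.3, -0.9]
width: 0.265
```

Run:
```python
from h import *
to(.450,.3111,.012,67.7)
```

```text
t 7.6 pos [0.4503 0.313  0.0168] yaw 67.85 tilt [ 0.  0. -1.] shift cm [-0.19  0.04  0.48] roll 0.15 F [-0.4   0.34 -0.92] w 0.265
```

Emit:
{"api": "move_arm", "payload": {
  "commands": [
    [[0, 0, 0.4], 0, -1],
    [[0, 0, 0], 0, -1],
    [[0, 0, 0], 0, -0.27],
    [[0, 0, 0], 0, -0.27],
    [[0, 0, 0], 0, -0.27],
    [[0, 0, -2], 0, -0.27],
    [[0, 0, -2], 0, -0.27],
    [[0, 0, -2.5], 0, -0.27],
    [[0, 0, -2], 0, -0.2],
    [[0, 0, 0], 0, 0]
  ]
}}

```text
t: 8.85
eef_pos: [0.4514, 0.3136, 0.1004]
orientation: [2.607, 1.753, 0.007]
ft_force: [0.5, 0.2, 0.0]
width: 0.474
```

Run:
```python
from h import *
to(.5456,-.0009,.09,67.7)
```

```text
t 8.85 pos [0.4514 0.3136 0.1004] yaw 67.83 tilt [ 0.004  0.002 -1.   ] shift cm [-25.57  20.59   1.  ] roll 0.13 F [0.48 0.24 0.04] w 0.474
```

Emit:
{"api": "move_arm", "payload": {
  "commands": [
    [[-2.5, 2, 0], 0, 0],
    [[-3.5, 2.8, 0], 0, 0],
    [[-3.5, 2.8, 0], 0, 0],
    [[-3.5, 2.8, 0], 0, 0],
    [[-3.5, 2.8, 0], 0, 0],
    [[-3.5, 2.8, 0], 0, 0],
    [[-3, 2.5, 0], 0, 0],
    [[-2.6, 2.1, 0], 0, 0],
    [[0, 0, 0], 0, 0],
    [[0, 0, 0], 0, 0],
    [[0, 0, 0], 0, 0]
  ]
}}

```text
t: 10.22
eef_pos: [0.5441, -0.0007, 0.0976]
orientation: [-2.605, -1.755, -0.0]
ft_force: [-0.9, 1.2, -0.6]
width: 0.499
```

Run:
```python
from h import *
im=manip.camera('scene')
cv2.imwrite(f'pics/scene5.png',im)
cv2.imwrite(f'pics/scene5f.png',cv2.resize(im[165:265,335:455],None,fx=5,fy=5,interpolation=cv2.INTER_CUBIC))
to(.5456,-.0009,.004,67.7)
```

```text
t 10.28 pos [ 0.5442 -0.0007  0.0977] yaw 67.96 tilt [-0.  0. -1.] shift cm [0.03 0.14 9.37] roll 0.26 F [-0.41 -0.06 -0.56] w 0.498
```

View pics/scene5.png

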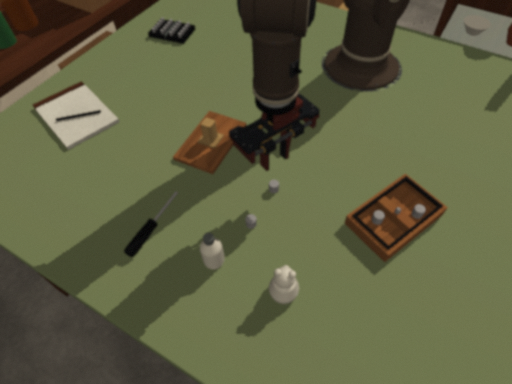

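View pics/scene5f.png

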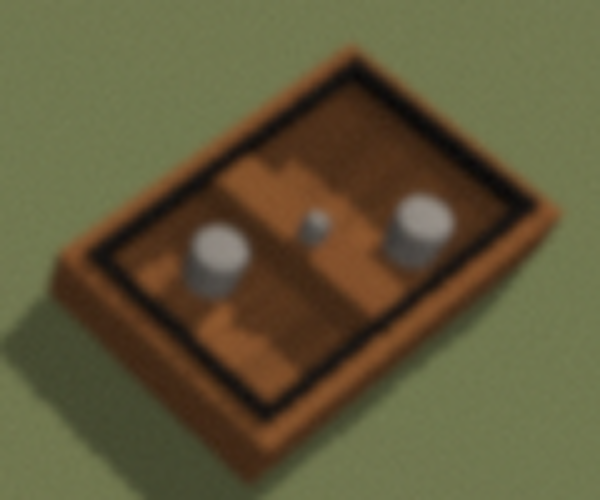

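The first slug stands upright in the -x bay, at scene crop (422,230). Now the second slug.

Emit:
{"api": "move_arm", "payload": {
  "commands": [
    [[0, 0.15, 2], 0, 0],
    [[0, 0, 2.4], 0, 0],
    [[0, 0, 2.4], 0, 0],
    [[0, 0, 2], 0, 0],
    [[0, 0, 0], 0, 0],
    [[0, 0, 0.5], 0, 0],
    [[0, 0, 0], 0, -1],
    [[0, 0, 0], 0, -1],
    [[0, 0, 0], 0, -1],
    [[0, 0, 0], 0, -1],
    [[0, 0, 0], 0, -1]
  ]
}}

```text
t: 11.65
eef_pos: [0.5462, -0.0027, 0.0052]
orientation: [2.606, 1.753, 0.001]
ft_force: [-0.2, -0.8, 6.2]
width: 0.265
```

Emit:
{"api": "move_arm", "payload": {
  "commands": [
    [[0, 0, -2], 0, -1],
    [[0, 0, -2.5], 0, -1],
    [[0, 0, -2.5], 0, -1],
    [[0, 0, -1.5], 0, -1],
    [[0, 0, 0], 0, -1]
  ]
}}

```text
t: 12.28
eef_pos: [0.5465, -0.0027, 0.091]
orientation: [2.606, 1.752, 0.003]
ft_force: [-0.7, 0.3, -0.8]
width: 0.264
```

Run:
```python
from h import *
to(.4317,.2667,.09,67.7)
```

```text
t 12.28 pos [ 0.5465 -0.0027  0.091 ] yaw 67.83 tilt [ 0.002 -0.    -1.   ] shift cm [ 20.62 -20.8    0.06] roll 0.13 F [-0.7   0.33 -0.85] w 0.264
```

Emit:
{"api": "move_arm", "payload": {
  "commands": [
    [[1.6, -1.6, 0], 0, -1],
    [[2.5, -2.5, 0], 0, -1],
    [[3, -3, 0], 0, -1],
    [[3, -3, 0], 0, -1],
    [[3, -3, 0], 0, -1],
    [[3, -3, 0], 0, -1],
    [[2.5, -2.5, 0], 0, -1],
    [[2, -2.2, 0], 0, -1],
    [[0, 0, 0], 0, -1],
    [[0, 0, 0], 0, -1]
  ]
}}

```text
t: 13.52
eef_pos: [0.4308, 0.2657, 0.0889]
orientation: [2.607, 1.753, -0.002]
ft_force: [-0.6, -0.9, -1.4]
width: 0.267
```

Run:
```python
from h import *
cv2.imwrite(f'pics/scene6.png',cv2.resize(manip.camera('scene')[130:270,310:470],None,fx=4,fy=4,interpolation=cv2.INTER_CUBIC))
to(.4317,.2667,.012,67.7)
```

```text
t 13.57 pos [0.4311 0.2654 0.089 ] yaw 67.78 tilt [-0.001 -0.001 -1.   ] shift cm [0.16 0.   7.7 ] roll 0.08 F [ 0.69  0.04 -0.54] w 0.264
```

View pics/scene6.png

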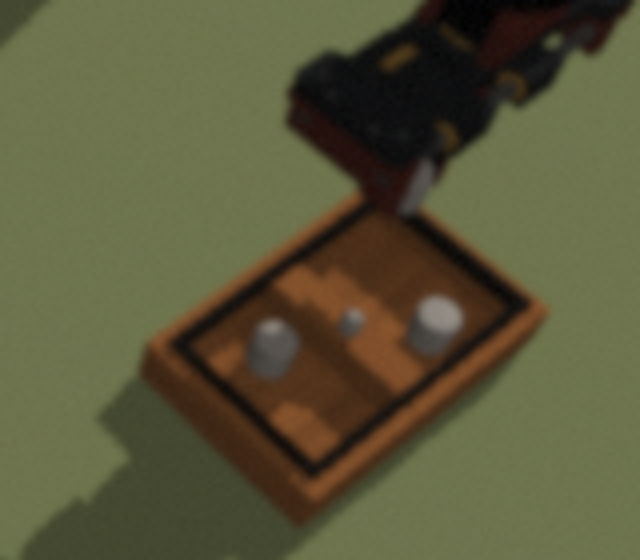

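Emit:
{"api": "move_arm", "payload": {
  "commands": [
    [[0, 0, 1.8], 0, -1],
    [[0, 0, 1.8], 0, -1],
    [[0, 0, 1.8], 0, -1],
    [[0, 0, 1.5], 0, -1],
    [[0, 0, 0], 0, -1],
    [[0, 0, 0], 0, -1]
  ]
}}

```text
t: 14.32
eef_pos: [0.431, 0.2669, 0.0208]
orientation: [-2.607, -1.753, -0.0]
ft_force: [0.1, 0.5, -0.9]
width: 0.265
```

Run:
```python
from h import *
to(.4317,.2667,.012,67.7)
```

```text
t 14.32 pos [0.431  0.2669 0.0208] yaw 67.86 tilt [ 0.  0. -1.] shift cm [0.   0.07 0.88] roll 0.16 F [ 0.07  0.47 -0.92] w 0.265
```

Emit:
{"api": "move_arm", "payload": {
  "commands": [
    [[0, 0, 0.7], 0, -1],
    [[0, 0, 0], 0, -1],
    [[0, 0, 0], 0, -0.27],
    [[0, 0, 0], 0, -0.27],
    [[0, 0, 0], 0, -0.27],
    [[0, 0, -2], 0, -0.27],
    [[0, 0, -2], 0, -0.27],
    [[0, 0, -2.5], 0, -0.27],
    [[0, 0, -2.5], 0, -0.2],
    [[0, 0, -2], 0, 0]
  ]
}}

```text
t: 15.58
eef_pos: [0.4311, 0.2667, 0.1248]
orientation: [2.607, 1.753, 0.001]
ft_force: [0.1, -0.1, -0.1]
width: 0.474
```

Run:
```python
from h import *
to(.4946,-.2172,.12,95.5)
```

```text
t 15.57 pos [0.4311 0.2667 0.1248] yaw 67.84 tilt [ 0.001  0.    -1.   ] shift cm [-42.42  24.13   0.47] roll -27.66 F [ 0.06 -0.13 -0.11] w 0.474
```

Emit:
{"api": "move_arm", "payload": {
  "commands": [
    [[-3, 1.7, 0], 0, 0.2],
    [[-4, 2.3, 0], 0, 0.2],
    [[-4.5, 2.5, 0], 0, 0.2],
    [[-4.5, 2.5, 0], 0, 0.2],
    [[-4.5, 2.5, 0], 0, 0.2],
    [[-4.5, 2.5, 0], 0, 0.2],
    [[-4.5, 2.6, 0], 0, 0.2],
    [[-4.5, 2.6, 0], 0, 0.2],
    [[-4.4, 2.6, 0], 0, 0.2],
    [[-4, 2.3, 0], 0, 0.2],
    [[0, 0, 0], -9.2, 0.2],
    [[0, 0, 0], -9.2, 0.2]
  ]
}}

```text
t: 17.08
eef_pos: [0.494, -0.2177, 0.1236]
orientation: [-2.289, -2.152, 0.0]
ft_force: [-0.1, 1.0, -0.1]
width: 0.599
```

Emit:
{"api": "move_arm", "payload": {
  "commands": [
    [[0, 0, 0], -9.2, 0.2],
    [[0, 0, 0], 0, 0.2],
    [[0, 0, 0], 0, 0.2],
    [[0, 0, 0], 0, 0.2]
  ]
}}

```text
t: 17.58
eef_pos: [0.4942, -0.2169, 0.1237]
orientation: [2.116, 2.322, -0.0]
ft_force: [-0.3, 0.7, 1.2]
width: 0.596
```

Run:
```python
from h import *
im=manip.camera('scene')
cv2.imwrite(f'pics/scene7.png',cv2.resize(im[50:190,140:340],None,fx=4,fy=4,interpolation=cv2.INTER_CUBIC))
cv2.imwrite(f'pics/scene7f.png',cv2.resize(im[165:265,335:455],None,fx=5,fy=5,interpolation=cv2.INTER_CUBIC))
to(.4946,-.2172,.03,95.5)
```

```text
t 17.62 pos [ 0.4943 -0.2169  0.1237] yaw 95.37 tilt [ 0. -0. -1.] shift cm [-0.03  0.03  9.37] roll -0.13 F [1.32 0.22 0.63] w 0.602
```

View pics/scene7.png

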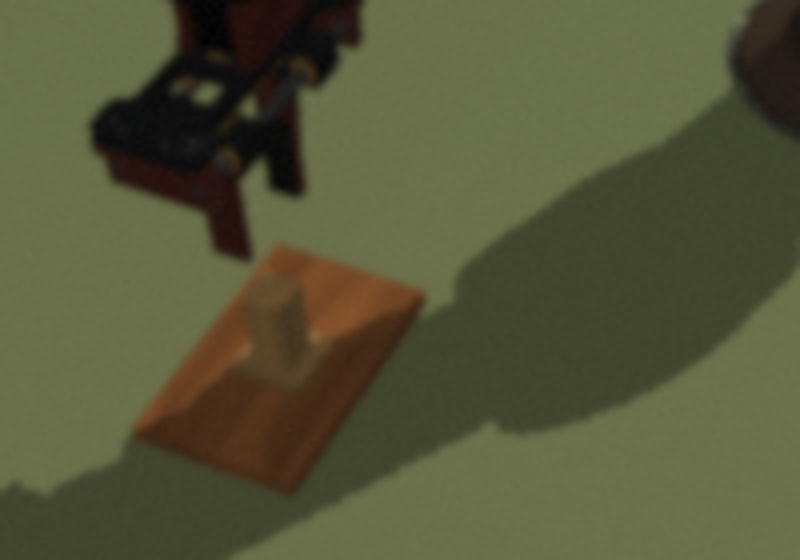

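View pics/scene7f.png

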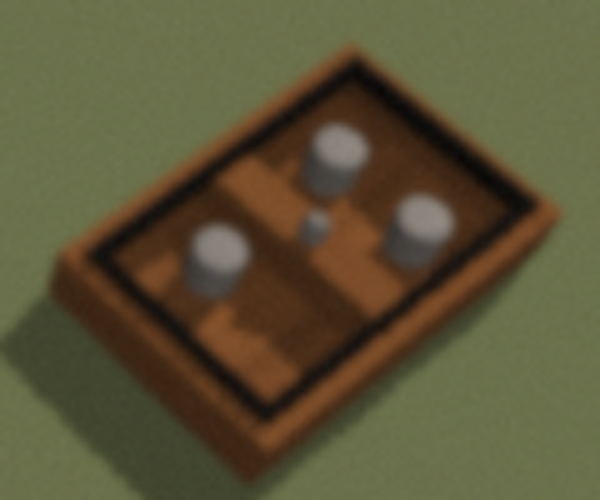

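The foot now holds three upright slugs. The open fingers are over the column, so I descend and grip it.

Emit:
{"api": "move_arm", "payload": {
  "commands": [
    [[0, 0, 2], 0, 0.2],
    [[0, 0, 2], 0, 0.2],
    [[0, 0, 2], 0, 0.2],
    [[0, 0, 1.5], 0, 0.2],
    [[0, 0, 0.8], 0, 0.2],
    [[0, 0, 0], 0, 0.2],
    [[0, 0, 0], 0, 0.2]
  ]
}}

```text
t: 18.5
eef_pos: [0.4946, -0.2171, 0.0412]
orientation: [2.113, 2.324, 0.0]
ft_force: [0.3, -0.2, 0.0]
width: 0.597
```

Run:
```python
from h import *
im=manip.camera('scene')
cv2.imwrite(f'pics/scene8.png',cv2.resize(im[50:190,140:340],None,fx=4,fy=4,interpolation=cv2.INTER_CUBIC))
to(.4946,-.2172,.032,95.5)
```

```text
t 18.55 pos [ 0.4947 -0.2171  0.0413] yaw 95.44 tilt [ 0.001 -0.001 -1.   ] shift cm [-0.   -0.01  0.93] roll -0.06 F [-0.59  0.41  0.19] w 0.6
```

View pics/scene8.png

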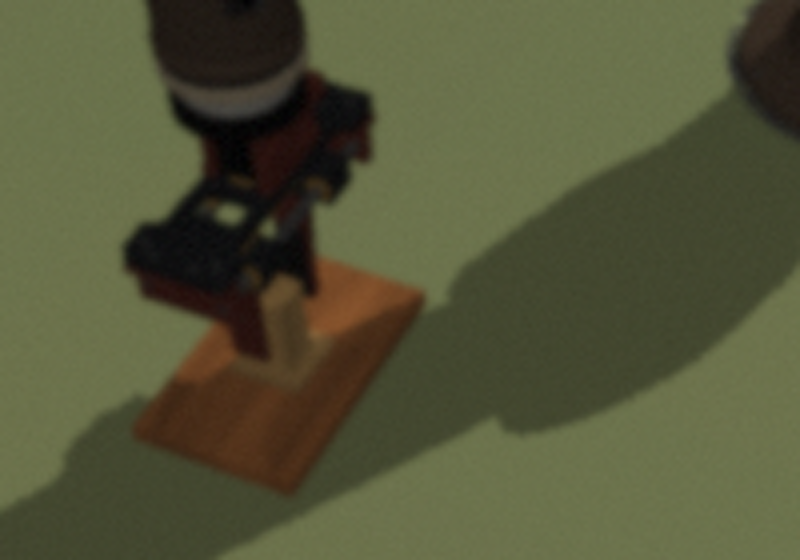

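Emit:
{"api": "move_arm", "payload": {
  "commands": [
    [[0, 0, 0.8], 0, 0.2],
    [[0, 0, 0], 0, 0.2],
    [[0, 0, 0], 0, 0.2],
    [[0, 0, 0], 0, -1],
    [[0, 0, 0], 0, -1],
    [[0, 0, 0], 0, -1],
    [[0, 0, 0], 0, -1],
    [[0, 0, 0], 0, -1],
    [[0, 0, 0], 0, -1]
  ]
}}

```text
t: 19.68
eef_pos: [0.4946, -0.217, 0.0328]
orientation: [2.113, 2.324, 0.001]
ft_force: [2.6, 0.2, -0.7]
width: 0.319
```

Run:
```python
from h import *
to(.4946,-.2172,.032,95.5)
```

```text
t 19.68 pos [ 0.4946 -0.217   0.0328] yaw 95.45 tilt [ 0.001 -0.    -1.   ] shift cm [-0.02 -0.    0.08] roll -0.05 F [ 2.61  0.18 -0.69] w 0.319
```

Emit:
{"api": "move_arm", "payload": {
  "commands": [
    [[0, 0, -0.7], 0, -1],
    [[0, 0, -1.3], 0, -1],
    [[0, 0, -2], 0, -1],
    [[0, 0, -2], 0, -1],
    [[0, 0, -2], 0, -1],
    [[0, 0, -1], 0, -1],
    [[0, 0, 0], 0, -1],
    [[0, 0, 0], 0, -1],
    [[0, 0, 0], 0, -1]
  ]
}}

```text
t: 20.8
eef_pos: [0.4937, -0.2168, 0.1219]
orientation: [-2.112, -2.324, 0.001]
ft_force: [0.9, 0.4, -4.6]
width: 0.316
```

Run:
```python
from h import *
im=manip.camera('scene')
cv2.imwrite(f'pics/scene9.png',cv2.resize(im[30:170,140:340],None,fx=4,fy=4,interpolation=cv2.INTER_CUBIC))
to(.4834,.2714,.13,67.7)
```

```text
t 20.85 pos [ 0.4938 -0.2168  0.122 ] yaw 95.45 tilt [-0.001  0.001 -1.   ] shift cm [48.7   3.6  -0.77] roll 27.75 F [-0.12 -0.96 -5.18] w 0.317
```

View pics/scene9.png

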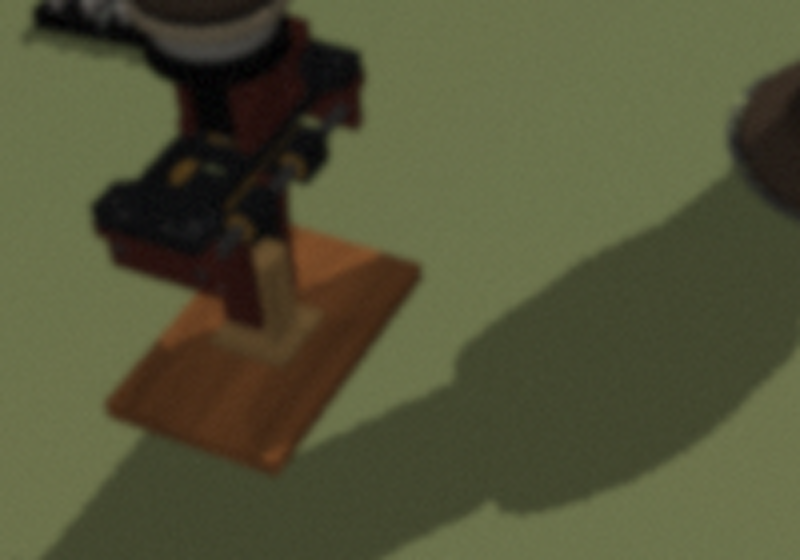

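Emit:
{"api": "move_arm", "payload": {
  "commands": [
    [[1.5, 0.1, 0], 0, -1],
    [[3, 0.2, 0], 0, -1],
    [[4, 0.3, 0], 0, -1],
    [[5, 0.4, 0], 0, -1],
    [[5, 0.4, 0], 0, -1],
    [[5, 0.4, 0], 0, -1],
    [[5, 0.4, 0], 0, -1],
    [[5, 0.4, 0], 0, -1],
    [[5, 0.4, 0], 0, -1],
    [[4, 0.3, 0], 0, -1],
    [[3, 0.2, 0], 0, -1],
    [[2, 0.1, 0], 0, -1]
  ]
}}

```text
t: 22.35
eef_pos: [0.4835, 0.2622, 0.1226]
orientation: [-2.11, -2.327, -0.0]
ft_force: [-0.7, 0.0, -3.7]
width: 0.32
```

Emit:
{"api": "move_arm", "payload": {
  "commands": [
    [[0.8, 0, 0], 2, -1],
    [[0.4, 0, 0], 5, -1],
    [[0, 0, 0], 7, -1],
    [[0, 0, 0], 7, -1],
    [[0, 0, 0], 5, -1],
    [[0, 0, 0], 1.7, -1],
    [[0, 0, 0], 0, -1],
    [[0, 0, 0], 0, -1],
    [[0, 0, 0], 0, -1],
    [[0, 0, 0], 0, -1]
  ]
}}

```text
t: 23.6
eef_pos: [0.484, 0.2712, 0.1226]
orientation: [-2.608, -1.751, 0.0]
ft_force: [-0.0, 0.5, -4.3]
width: 0.316
```

Run:
```python
from h import *
im=manip.camera('scene')
cv2.imwrite(f'pics/scene10.png',cv2.resize(im[100:270,300:500],None,fx=4,fy=3.5,interpolation=cv2.INTER_CUBIC))
im=manip.camera('top');cv2.imwrite(f'pics/top10r.png',im)
cv2.imwrite(f'pics/top10.png',cv2.resize(im[175:325,60:220],None,fx=4,fy=4,interpolation=cv2.INTER_CUBIC))
to(.4834,.2714,.122,67.7)
```

```text
t 23.7 pos [0.484  0.2712 0.1226] yaw 67.74 tilt [-0.  0. -1.] shift cm [-0.   -0.06  0.06] roll 0.04 F [ 0.15 -0.23 -5.03] w 0.317
```

View pics/scene10.png

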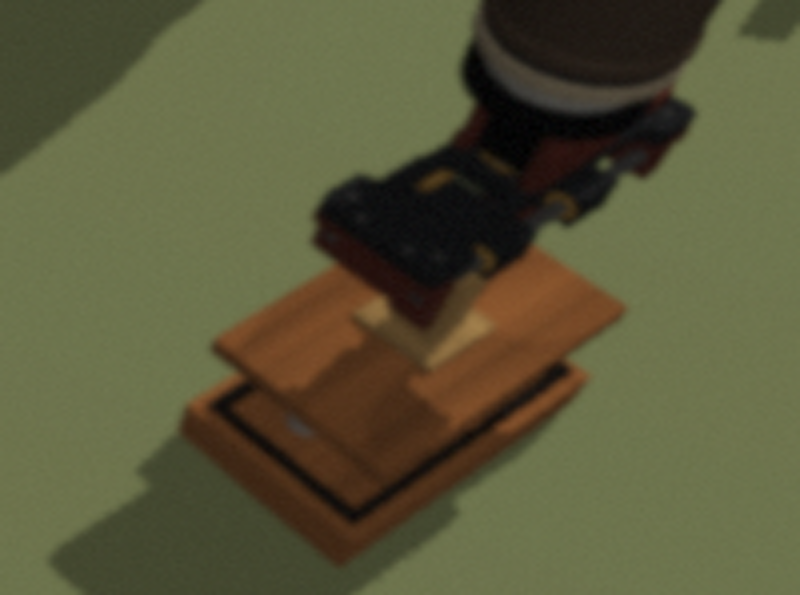

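View pics/top10.png

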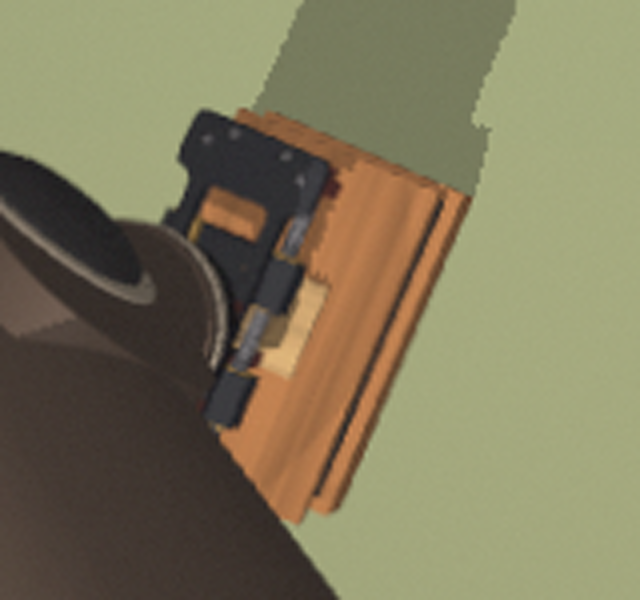

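Run:
```python
from fit import *
def cr(x0,y0,fx,fy,l): return [(x0+(a+.5)/fx-.5,y0+(b+.5)/fy-.5) for a,b in l]
hx,hy,z=.092,.057,.1018
print("top", fit("top",cr(60,175,4,4,[(443,186),(300,524),(272,113)]),[(hx,-hy,z),(-hx,-hy,z),(hx,hy,z)],[.48,.27,-.39]))
print("scene",fit("scene",cr(300,100,4,3.5,[(213,346),(627,308),(378,488)]),[(hx,hy*0-hy*-1 if 0 else -hy,z)]*0+[(hx,-hy,z),(-hx,hy,z),(hx,hy,z)][0:0] or [(hx,-hy,z),(-hx,hy,z),(hx,hy,z)],[.48,.27,-.39]))
g=cr(335,165,5,5,[(353,62),(535,206),(265,420),(92,258)])
for p in g: print(at("scene",*p,.038).round(4))
gx,gy=.087,.052
print("foot scene",fit("scene",g,[(-gx,-gy,.038),(-gx,gy,.038),(gx,gy,.038),(gx,-gy,.038)],[.48,.27,-.39]))
print("pin scene",at("scene",*cr(335,165,5,5,[(318,216)])[0],.043))
```

```text
top (array([ 0.48435478,  0.26420084, -0.42232876]), array([ 2.96,  2.46,  0.51, -0.07, -3.55, -2.47]))
scene (array([ 0.48951235,  0.27090803, -0.38101018]), array([-1.01,  0.02, -0.49,  1.37,  1.39, -1.19]))
[0.3897 0.2581 0.038 ]
[0.427  0.3521 0.038 ]
[0.5852 0.2866 0.038 ]
[0.5485 0.196  0.038 ]
foot scene (array([ 0.48717408,  0.27300909, -0.38290678]), array([ 0.04, -0.91,  0.89, -0.07,  0.65,  1.26, -1.61, -0.77]))
pin scene [0.48323738 0.27223673 0.043     ]
```

Emit:
{"api": "move_arm", "payload": {
  "commands": [
    [[0, -0.06, 1], 0, -1],
    [[0, 0, 1.2], 0, -1],
    [[0, 0, 1.2], 0, -1],
    [[0, 0, 0.7], 0, -1],
    [[0, 0, 0], 0, -1],
    [[0, 0, 0], 0, -1],
    [[0, 0, 0], 0, -1]
  ]
}}

```text
t: 24.58
eef_pos: [0.4837, 0.2717, 0.0821]
orientation: [2.608, 1.751, 0.001]
ft_force: [0.2, -1.0, -4.8]
width: 0.314
```

Run:
```python
from h import *
im=manip.camera('scene')
cv2.imwrite(f'pics/scene11.png',cv2.resize(im[160:265,335:460],None,fx=6,fy=5.6,interpolation=cv2.INTER_CUBIC))
im=manip.camera('top')
cv2.imwrite(f'pics/top11.png',cv2.resize(im[200:310,90:190],None,fx=5,fy=5,interpolation=cv2.INTER_CUBIC))
to(.4833,.2715,.081,67.7)
```

```text
t 24.68 pos [0.4836 0.2716 0.082 ] yaw 67.74 tilt [ 0.001  0.    -1.   ] shift cm [-0.02 -0.03  0.1 ] roll 0.04 F [-0.42  0.44 -4.06] w 0.313
```

View pics/scene11.png

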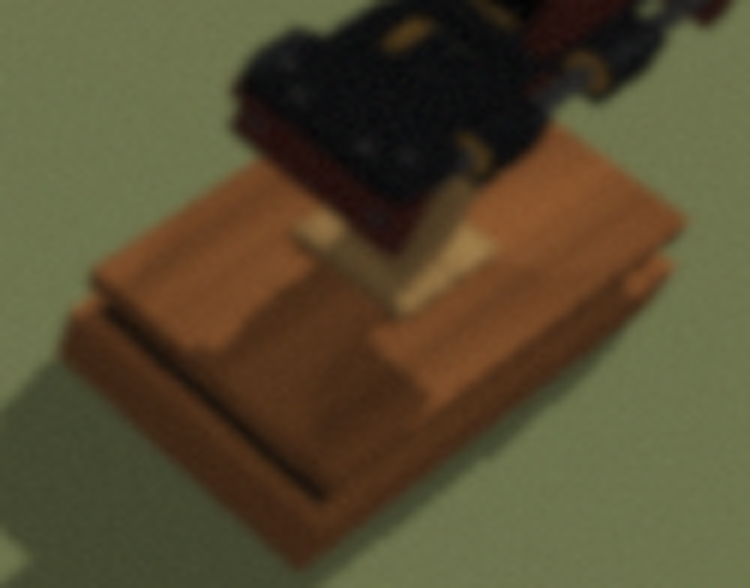

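View pics/top11.png

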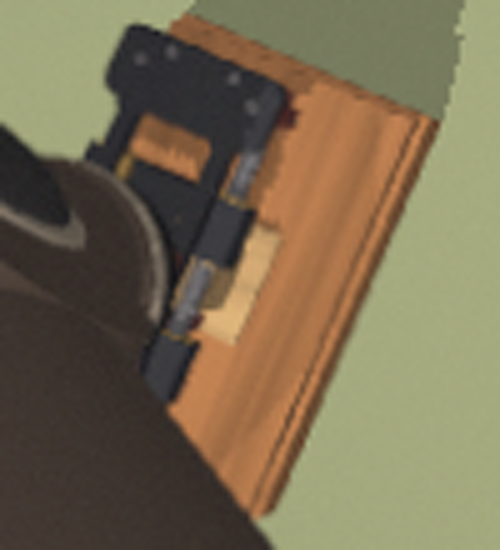

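Run:
```python
from h import *
th=np.radians(-22.26);c,s=np.cos(th),np.sin(th)
def poly(n,x,y,z,hx,hy,x0,y0,fx,fy):
    P=[pix(n,(x+c*a-s*b,y+s*a+c*b,z)) for a,b in((hx,hy),(hx,-hy),(-hx,-hy),(-hx,hy))]
    return np.array([((u+.5-x0)*fx-.5,(v+.5-y0)*fy-.5) for u,v in P])
for n,x0,y0,fx,fy in(("scene",335,160,6,5.6),("top",90,200,5,5)):
    im=cv2.imread(f"pics/{n}11.png")
    for (x,y,z,hx,hy,col) in((.4836,.2716,.0612,.092,.057,(255,0,0)),(.4834,.2715,.033,.095,.06,(0,255,255))):
        p=poly(n,x,y,z,hx,hy,x0,y0,fx,fy);print(n,p.round(0).tolist())
        cv2.polylines(im,[p.round().astype(np.int32)],True,col,1)
    cv2.imwrite(f"pics/{n}11o.png",im)
```

```text
scene [[339.0, 482.0], [92.0, 268.0], [441.0, 36.0], [691.0, 219.0]]
scene [[318.0, 529.0], [67.0, 306.0], [419.0, 71.0], [674.0, 261.0]]
top [[172.0, 16.0], [412.0, 119.0], [242.0, 519.0], [2.0, 411.0]]
top [[186.0, 13.0], [432.0, 119.0], [261.0, 521.0], [14.0, 410.0]]
```

View pics/scene11o.png

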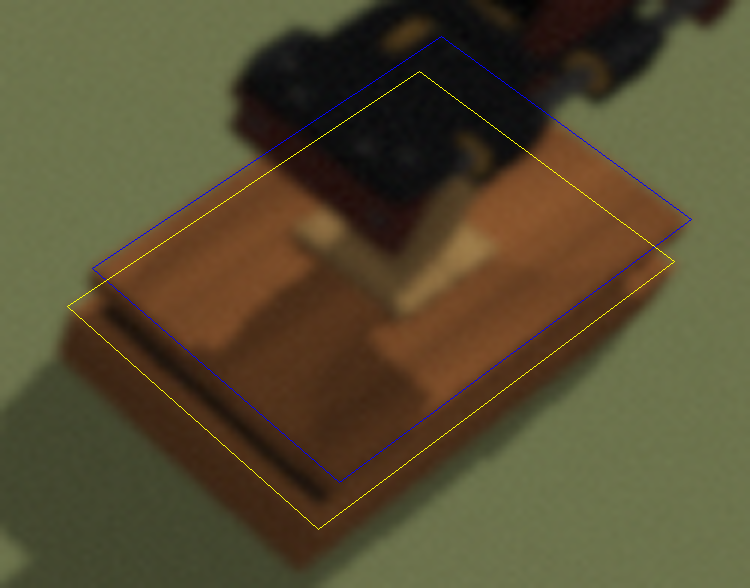

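View pics/top11o.png

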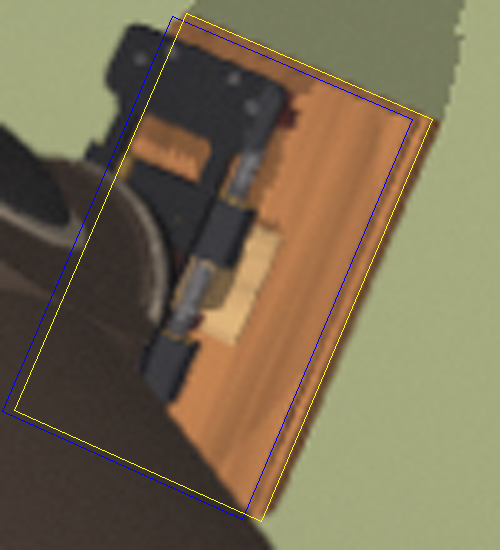

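Emit:
{"api": "move_arm", "payload": {
  "commands": [
    [[0, -0.03, 0.2], 0, -1],
    [[0, 0, 0.2], 0, -1],
    [[0, 0, 0.2], 0, -1],
    [[0, 0, 0.1], 0, -1],
    [[0, 0, 0], 0, -1],
    [[0, 0, 0], 0, -1]
  ]
}}

```text
t: 25.42
eef_pos: [0.4832, 0.2716, 0.0747]
orientation: [2.608, 1.751, 0.0]
ft_force: [-0.6, -0.4, -3.4]
width: 0.319
```

Emit:
{"api": "move_arm", "payload": {
  "commands": [
    [[0, 0, 0.1], 0, -1],
    [[0, 0, 0.1], 0, -1],
    [[0, 0, 0], 0, -1],
    [[0, 0, 0], 0, -1]
  ]
}}

```text
t: 25.92
eef_pos: [0.4835, 0.2719, 0.0728]
orientation: [-2.608, -1.751, -0.001]
ft_force: [1.7, 0.8, -3.0]
width: 0.314
```

Run:
```python
from h import *
to(.4833,.2715,.0708,67.7)
```

```text
t 25.93 pos [0.4835 0.2719 0.0728] yaw 67.74 tilt [ 0.001  0.001 -1.   ] shift cm [-0.04 -0.    0.2 ] roll 0.04 F [ 1.66  0.85 -3.  ] w 0.314
```

The underside is now below the pin top with no upward force, so the hole has caught the pin. I keep going down onto the gasket.

Emit:
{"api": "move_arm", "payload": {
  "commands": [
    [[0, 0, 0.1], 0, -1],
    [[0, 0, 0.1], 0, -1],
    [[0, 0, 0], 0, -1],
    [[0, 0, 0], 0, -1],
    [[0, 0, 0], 0, -1]
  ]
}}

```text
t: 26.55
eef_pos: [0.4837, 0.2721, 0.0709]
orientation: [-2.608, -1.751, -0.002]
ft_force: [4.3, 3.1, -2.5]
width: 0.312
```

Emit:
{"api": "move_arm", "payload": {
  "commands": [
    [[0, 0, 0.1], 0, -1],
    [[0, 0, 0.1], 0, -1],
    [[0, 0, 0], 0, -1],
    [[0, 0, 0], 0, -1],
    [[0, 0, 0], 0, -1]
  ]
}}

```text
t: 27.18
eef_pos: [0.4837, 0.2722, 0.0693]
orientation: [2.608, 1.751, 0.003]
ft_force: [3.2, 3.5, 5.9]
width: 0.318
```

Run:
```python
from h import *
to(.4833,.2715,.0658,67.7)
```

```text
t 27.18 pos [0.4837 0.2722 0.0693] yaw 67.75 tilt [ 0.001  0.001 -1.   ] shift cm [-0.08 -0.01  0.35] roll 0.05 F [3.2  3.52 5.93] w 0.318
```

Emit:
{"api": "move_arm", "payload": {
  "commands": [
    [[0.08, 0.03, 0], 0, -1],
    [[0, 0, 0.1], 0, -1],
    [[0, 0, 0.1], 0, -1],
    [[0, 0, 0], 0, -1],
    [[0, 0, 0], 0, -1]
  ]
}}

```text
t: 27.8
eef_pos: [0.4838, 0.2722, 0.0671]
orientation: [2.608, 1.751, 0.0]
ft_force: [1.6, 1.6, 7.3]
width: 0.317
```

Emit:
{"api": "move_arm", "payload": {
  "commands": [
    [[0, 0, 0.1], 0, -1],
    [[0, 0, 0.05], 0, -1],
    [[0, 0, 0], 0, -1],
    [[0, 0, 0], 0, -1],
    [[0, 0, 0], 0, -1]
  ]
}}

```text
t: 28.42
eef_pos: [0.4838, 0.2723, 0.0659]
orientation: [2.608, 1.751, 0.001]
ft_force: [-0.1, 0.7, 9.3]
width: 0.317
```

Run:
```python
from h import *
to(.4833,.2715,.0658,67.7)
im=manip.camera('scene')
cv2.imwrite(f'pics/scene12.png',cv2.resize(im[160:265,335:460],None,fx=6,fy=5.6,interpolation=cv2.INTER_CUBIC))
```

```text
t 28.43 pos [0.4838 0.2723 0.0659] yaw 67.75 tilt [ 0.001 -0.    -1.   ] shift cm [-0.09 -0.01  0.01] roll 0.05 F [-0.06  0.66  9.3 ] w 0.317
```

View pics/scene12.png

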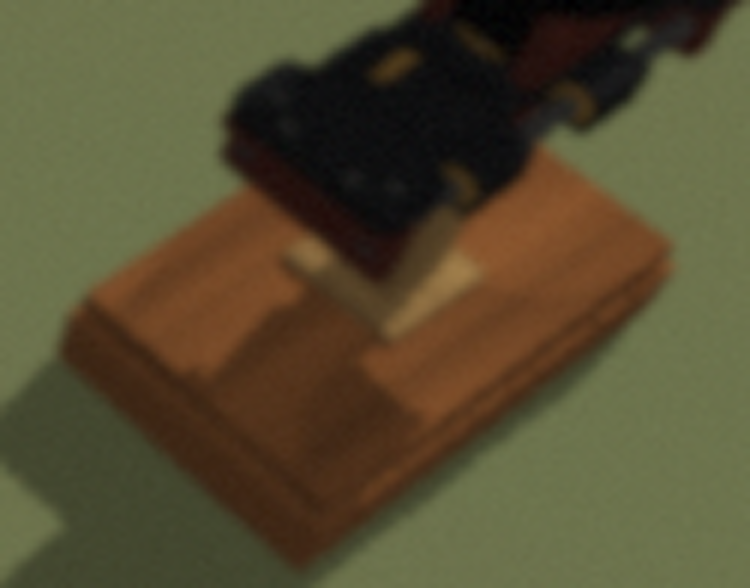

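The gasket is almost fully pressed and the cover looks flat and parallel. I'll push further to meet the hard stop on the rim.

Emit:
{"api": "move_arm", "payload": {
  "commands": [
    [[0, 0, 0.05], 0, -1],
    [[0, 0, 0.05], 0, -1],
    [[0, 0, 0], 0, -1],
    [[0, 0, 0], 0, -1],
    [[0, 0, 0], 0, -1],
    [[0, 0, 0], 0, -1]
  ]
}}

```text
t: 29.22
eef_pos: [0.4838, 0.2723, 0.0658]
orientation: [2.608, 1.75, 0.001]
ft_force: [-1.2, -1.7, 18.5]
width: 0.321
```

Emit:
{"api": "move_arm", "payload": {
  "commands": [
    [[0, 0, 0.05], 0, -1],
    [[0, 0, 0.05], 0, -1],
    [[0, 0, 0], 0, -1],
    [[0, 0, 0], 0, -1],
    [[0, 0, 0], 0, -1],
    [[0, 0, 0], 0, -1]
  ]
}}

```text
t: 29.98
eef_pos: [0.4838, 0.2723, 0.0657]
orientation: [2.607, 1.75, 0.001]
ft_force: [-4.9, -3.3, 28.1]
width: 0.316
```

Emit:
{"api": "move_arm", "payload": {
  "commands": [
    [[-0.03, 0, -0.09], 0, -1],
    [[0, 0, 0], 0, -1],
    [[0, 0, 0], 0, -1],
    [[0, 0, 0], 0, -1],
    [[0, 0, 0], 0, -1],
    [[0, 0, 0], 0, -1]
  ]
}}

```text
t: 30.72
eef_pos: [0.4838, 0.2723, 0.0657]
orientation: [2.608, 1.75, 0.002]
ft_force: [-2.0, 0.4, 19.2]
width: 0.314
```

Run:
```python
from h import *
im=manip.camera('scene');cv2.imwrite('pics/scene13.png',im)
cv2.imwrite(f'pics/scene13c.png',cv2.resize(im[160:265,335:460],None,fx=6,fy=5.6,interpolation=cv2.INTER_CUBIC))
im=manip.camera('top')
cv2.imwrite(f'pics/top13.png',cv2.resize(im[200:310,90:190],None,fx=5,fy=5,interpolation=cv2.INTER_CUBIC))
to(.4833,.2715,.0658,67.7)
```

```text
t 30.82 pos [0.4838 0.2723 0.0657] yaw 67.74 tilt [ 0.001 -0.    -1.   ] shift cm [-0.09 -0.02 -0.01] roll 0.04 F [-0.9   0.21 18.27] w 0.318
```

View pics/scene13.png

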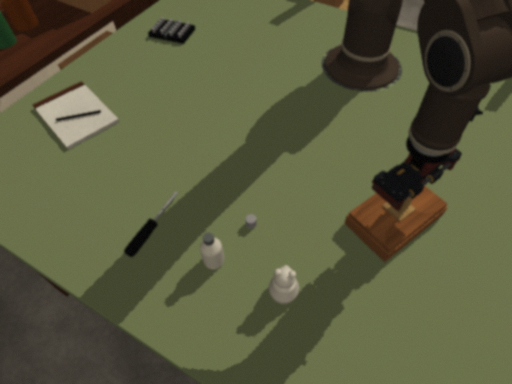

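View pics/scene13c.png

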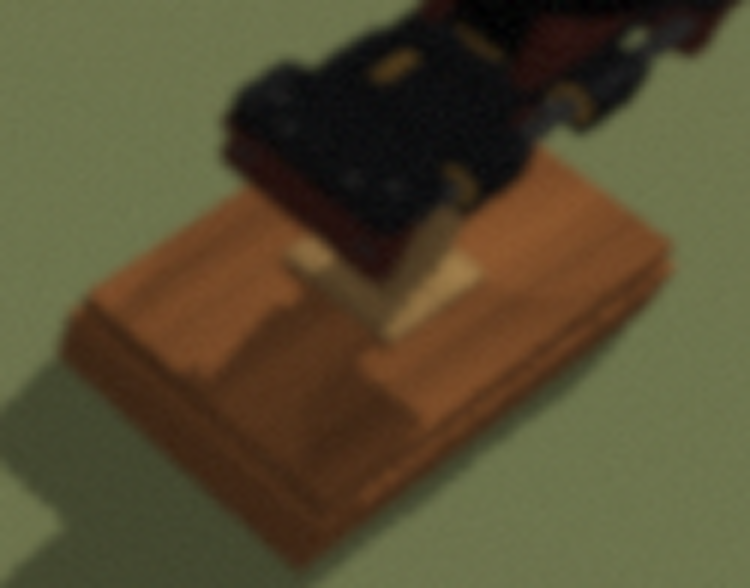

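View pics/top13.png

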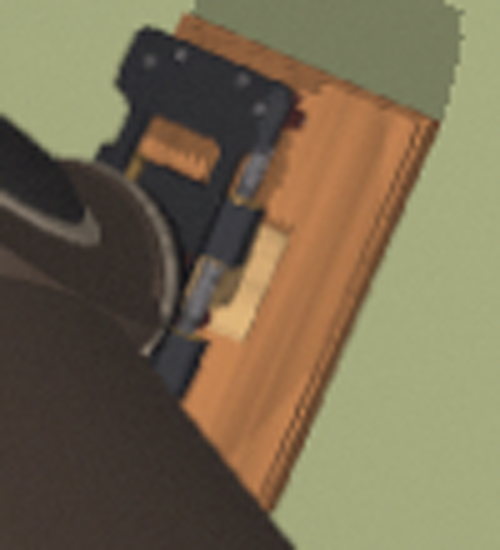

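The cover sits flat on the rim with no black gasket gap showing, its sides parallel to the foot's. The spare slug, glue bottle, figurine and screwdriver have not moved. I'm handing in while still pressing.

```bash
python3 -c "
from station import manip
print(manip.close_job())"
```

```text
the job is handed in; nothing more can be done
None
```

I put two slugs from the counter into the foot's empty bay, making three with the one already there. I then fitted the cover over the pin and pressed it down onto the wooden rim. I handed the job in at about 31 s, with the gripper still holding the column and pressing down.

**Last checks:**
- **Slugs:** before the cover went on, the camera showed three slugs standing upright in the foot. The third loose slug is still on the counter.
- **Fit on the pin:** the cover's underside went below the height of the pin top with no upward force. As it went further down onto the gasket, a sideways force of about 5 N built up. I shifted the cover by less than 1 mm to ease it, and the force dropped to about 1 N.
- **Fully home:** the gripper height stopped changing at 65.7–65.8 mm while the push rose from 9 to 28 N. That puts the cover's underside at about 33 mm, the height given for fully home. I finished pressing with about 18 N.
- **Alignment:** the gripper's angle is within about 0.1° of the foot's, as measured in the pictures. No black gasket gap shows in either view.
- **Left alone:** the figurine, glue bottle and screwdriver look unmoved in the last picture.

**Disagreements:** fitting the corners in the two camera views put the cover or foot a few mm apart (up to about 7 mm in one fit, where I had picked a wrong corner). I relied on the pin position, where the views agreed to about 1 mm, and on the forces felt during insertion.

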